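# Reload the solder-wire carousel

### The job

The spool under the carousel's wire guide has run out. Lower the full solder spool with the green flanges (do not drop it) all the way down onto the free spindle at the carousel's front, let go of it, then turn the carousel one click anticlockwise seen from above, and no further, so that the new spool stands under the wire guide. Leave the full red spool on the bench where it stands.

Things in the scene. Friction and masses are not known exactly. Their poses are not given: they have to be found in the camera images.
- green_spool_center (a point): Centre (half-way up, on the axis) of the loose full solder spool with green flanges: a cylinder 54 mm across, 62 mm tall, 0.2 to 0.4 kg, standing upright on the bench at the robot's left. It is wound with silvery solder nearly to the flange rims, so it can be gripped anywhere on its side. A bore 17 mm across runs right through it along its axis. z = its axis, up.
- green_spool_base (a point): Centre of the green spool's underside, 31 mm below its centre; z = its axis, up.
- green_spool: The same loose green spool; origin at the centre of its underside, z up.
- red_spool_center (a point): Centre of the other loose full spool, same size but with red flanges; it stands on the same bench and is to be left alone.
- carousel_centre (a point): Centre of the top of the carousel's white disc (260 mm across, 37 mm above the bench), on the axis of rotation. Five upright spindles stand on it, 72 degrees apart, 95 mm from the axis; one is free, the other four carry spools of the same 54 mm diameter that stay on for good: tops 101 mm, spindle noses 108 mm above the bench.
- free_spindle (a point): Foot of the one free steel spindle, on its seat (a black rubber disc) where a mounted spool's underside rests; it turns with the carousel. Seat 39 mm above the bench. Spindle 13.6 mm across, rising 69 mm above the seat; its top 12 mm taper to a nose 6 mm across. At the start it is on the robot's side of the carousel, the loading place.
- handle (a point): Centre of the carousel's handle, on the axis of rotation, 133 mm above the bench: a black upright bar 46 mm long (this frame's x), 15 mm thick (y), 34 mm high (116 to 150 mm above the bench), on a column whose top 20 mm are 13 mm thick. It is one piece with the carousel: turning it turns the carousel. The frame turns with it; the free spindle lies along its -x.
- carousel (a joint): Angle of the carousel in rad, about 0 at the start, growing anticlockwise seen from above. A sprung roller clicks it into place at every 1.2566 rad (72 degrees); let go within 0.07 rad of a click it centres itself; 0.13 to 0.25 rad away it is pushed off; half-way it stays where it is left. Leaving a click takes 0.1 to 0.2 N m.
- wire_guide (a point): Centre of the fixed wire guide: a white eyelet 25 mm across on a steel arm, 137 mm above the bench (arm top 142 mm), 95 mm from the carousel's axis, exactly one click anticlockwise of the loading place, over the run-out spool. Its post stands 156 mm from the axis. A mounted spool passes under it with about 25 mm to spare; one cannot be put on from above there.
Things that resemble listed ones, but are neither listed nor needed, are in the scene too. Leave any orange or purple look-alike of the green_spool alone.

How it is judged (in metres and radians):
On the way:
1. the green spool is fully down on the free spindle and let go, with the carousel still at the loading click (horizontal distance between green_spool_base and free_spindle below 0.004 m and z of green_spool_base in the frame of free_spindle below 0.003 m and angle between green_spool_base's own z axis and vertical below 0.06 rad and contact force between the fingers and green_spool below 0.1 N and value of joint carousel between -0.2 and 0.2 rad), for 0.2 s.
At the end, for the whole second after the job is handed in: Green spool down on its spindle (3 mm of the seat, 4 mm of the axis, upright within 3 degrees) and released; carousel at rest one click on (1.2566 rad within 0.05), so the spool is under the wire guide (9 mm); red spool where it stood (20 mm) (horizontal distance between green_spool_base and free_spindle below 0.004 m and z of green_spool_base in the frame of free_spindle below 0.003 m and angle between green_spool_base's own z axis and vertical below 0.06 rad and horizontal distance between green_spool_base and wire_guide below 0.009 m and value of joint carousel between 1.2066 and 1.3066 rad and velocity of joint carousel between -0.05 and 0.05 rad/s and distance of red_spool_center from where it was at the start of the episode below 0.02 m); the robot touches nothing.
It fails at once if the carousel is turned past the next click, or the wrong way out of its click (value of joint carousel above 1.6 rad or value of joint carousel below -0.35 rad).
It fails at once if the green spool is dropped (falls more than about 1 cm) (contact force between the fingers and green_spool below 0.1 N and linear speed of green_spool above 0.45 m/s and (z of green_spool_base in the frame of free_spindle above 0.004 m or horizontal distance between green_spool_base and free_spindle above 0.03 m)).
It fails at once if the red spool is pushed about or knocked over (distance of red_spool_center from where it was at the start of the episode above 0.03 m or angle between red_spool_center's own z axis and vertical above 0.3 rad).
It also fails if it takes over 61 s, if anything falls off the work surface, if the arm or the gripper's body presses on something with over 40 N, if the wrist force passes 120 N, or if a joint passes its speed limit or range.

### The arm

A 7-joint arm with a two-finger parallel gripper is mounted at the origin on a cart in front of the work surface, level with it; the furniture and walls round the work are solid. World frame = base frame: x ahead of the robot, y to its left, z up, the work surface at z = 0. Lengths are in mm, angles in rad, forces in N, time in s.
With the tool pointing down it reaches from about 400 to 875 mm from the base axis. Payload 4.4 kg.
Tool frame: the origin (TCP) lies at the very end of the fingers, on their centre line; the grasp point (between the pads) lies 19 mm behind it; y points along the fingers, x is the direction in which the jaws open and shut, and the axes are right-handed (so a half turn about y gives the same grasp; the last joint's range is limited). The gripper opens to 85 mm and grips with 20 to 120 N. Pads are 22 mm wide; open, the fingers measure 114 mm over their backs; the gripper's body (76 mm by 85 mm) begins 54 mm behind the grasp point. The pads swing forward as they close: fully open they stand 13 mm farther back than shut.
Start: joints at [1.136, 0.628, 0.038, 1.517, -0.027, 0.996, -0.02], TCP at [234.351, -606.298, 231.313] pointing down, gripper open.
Joint ranges: [-3.06, 3.06], [-0.37, 2.12], [-1.25, 1.32], [0.18, 2.47], [-1.1, 4.24], [0.23, 1.98], [-2.94, 2.94]. Speed limits (rad/s): [2.57, 2.57, 3.14, 3.14, 3.14, 3.14, 3.14].

### API

Orientations are given as [roll, pitch, yaw] about the fixed x, y, z axes, in that order (R = Rz(yaw) Ry(pitch) Rx(roll)).
In Python, from cell import readout, eyes, finish_job gives the robot as it stands. The module is installed in compiled form; this text tells all that it offers.
- The arm moves only by the tool apply_moves, never from a script. Its argument "commands" is a list that holds one entry, the list of rows, each a list of 6 numbers: the shift along the tool's x, y, z in units of 0.04 m (1.0 is 0.04 m), then the turn, a rotation vector about the tool's x, y, z in units of 5 degrees (1.0 is 5 degrees). A call has 1 to 8 rows; each row shifts and turns the pose as measured when the row begins, along the tool's axes as they then stand; what a row does not reach is not made up. A row lasts 1/12 s, in which the tool goes at most 41.7 mm and 7.16 degrees, less where a joint would pass 70% of its speed; a pose out of reach is approached as far as the arm can. A call with a number of a shift or a turn outside -1 to 1 is refused whole. A call with a gripper value outside its range is refused whole. "claw" is the finger opening in mm, from 0 to 85.4, set as the call begins (left out, the last holds). The fingers move at their own pace and stop on an object; the grip force is fixed at half the most. Time passes only in rows, so rows that do not move let the fingers close. It gives the time, the measured TCP pose, the force and the opening at its end, in the units of the state.
- readout.read_state(): the state, without advancing time (a new reading comes with each control period).
- eyes.get_image(name): name is "scene" or "top"; returns a dict with "image" (400x640x3 uint8, red, green, blue), "mtx" (3x3 intrinsics, pixels), "rvec" (rotation vector, rad) and "tvec" (3), from world to camera coordinates, as OpenCV has them. Camera axes: x right, y down, z forward; pixel columns grow to the right and rows downward; lengths in mm; the calibration is good to about 2 mm. A picture is of the moment at which its call begins. There is no depth.
- finish_job(): hands the job in, once; it reports no verdict.
The state is a dict: "clock": time; "qpos": joint angles; "qd": joint speeds; "tau": joint torques, N m; "eef_pos": TCP position; "tool_rot": TCP orientation; "force": force on the tool from outside, world axes, zero at the start; "torque": the same for the moment, N m; "width": finger opening in mm.
Only numpy, scipy, OpenCV 4.12 (cv2) and the standard library are available. Lean on these libraries where they do the work, as an engineer would, in place of code of your own. Each camera call takes 0.05 s, during which the arm holds its last target. There are 200 camera calls.

## Working session

There is one attempt and no reset: what is moved stays moved. The work goes in short steps, Python scripts to look and compute and a tool call to move; the robot and the scene stay as the last step left them, time stands still between calls to the robot, and variables do not carry over. Pictures are saved under pics/ and viewed, about 8 in all and at most 12, crops included, and the job is handed in when it is done.

Besides the shell and the picture viewer there is one more tool, called after ">>>" as name(argument=value, ...), one argument or row to a line, values as JSON. apply_moves: Moves the arm, as the interface text tells. Shifts and turns lie within -1 to 1; 1 stands for 0.04 m of shift or 5 degrees of turn. Its arguments: {"type":"object","properties":{"commands":{"type":"array"},"claw":{"type":"number"}},"required":["commands"]}

```bash
mkdir -p pics; cat > h.py <<'E'
import numpy as np, cv2
from cell import readout, eyes, finish_job
def snap(n,f):
    d=eyes.get_image(n); cv2.imwrite('pics/'+f,d['image'][:,:,::-1]); np.savez('pics/'+f+'.npz',**d); return d
def ray(d,u,v,z):
    R=cv2.Rodrigues(np.array(d['rvec'],float))[0]; t=np.array(d['tvec'],float).ravel()
    r=R.T@np.linalg.inv(d['mtx'])@np.array([u,v,1.]); c=-R.T@t
    return c+r*(z-c[2])/r[2]
def proj(d,P):
    return cv2.projectPoints(np.array(P,float).reshape(-1,3),np.array(d['rvec'],float),np.array(d['tvec'],float),np.array(d['mtx'],float),None)[0].reshape(-1,2)
E
python3 - <<'E'
from h import *
import cv2
a=snap('top','t0.png');b=snap('scene','s0.png')
for d in(a,b):
    R=cv2.Rodrigues(np.array(d['rvec'],float))[0];print(-R.T@np.array(d['tvec']).ravel(),d['mtx'][0][0])
print(readout.read_state())
E
```

```text
[ 389.92480605 -110.29701778 1146.85508911] 373.91780433171783
[-286.93566796  708.273559    791.12736865] 453.2904796184811
{'clock': 0.1, 'qpos': array([ 1.13618524,  0.62926081,  0.03842419,  1.51826335, -0.02700139,
        0.99627729, -0.01995844]), 'qd': array([-0.00109325, -0.00188264, -0.0002984 , -0.0020185 ,  0.00068961,
        0.0011675 , -0.00028776]), 'tau': array([ 2.37163003e-03, -5.64534974e+01,  1.23030379e+00, -1.93973279e+01,
        1.12476374e-02,  5.46387761e-03, -1.05573636e-05]), 'eef_pos': array([ 234.17111749, -605.76233437,  230.47749328]), 'tool_rot': array([-1.57080015,  0.00169161, -1.20192769]), 'force': array([ 0.23799465, -0.2727836 , -0.7333697 ]), 'torque': array([ 0.05944706, -0.03902104, -0.04685999]), 'width': 85.16826811959703}
```

View pics/t0.png

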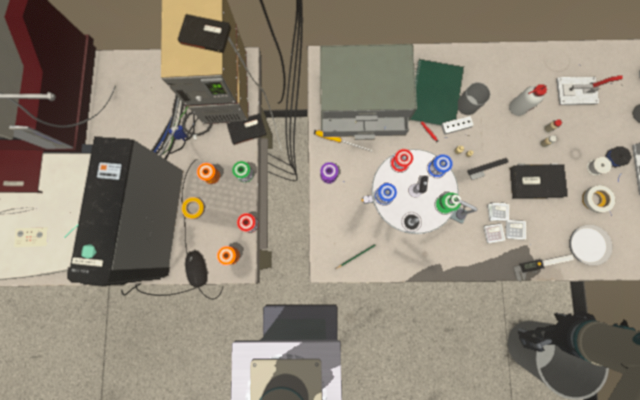

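View pics/s0.png

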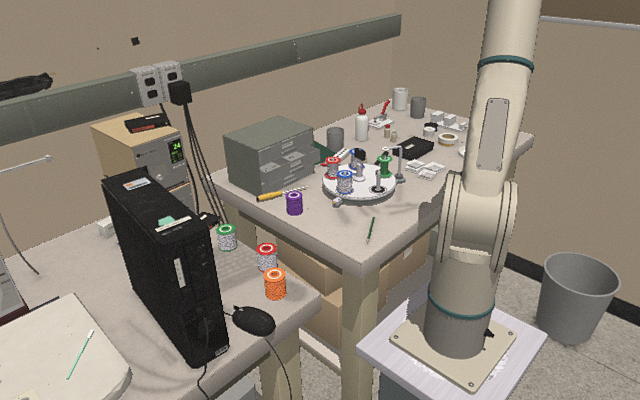

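The top view shows the green spool near (241,170) on the left bench, with red at (246,222). The carousel is near (415,190), its free spindle at about (412,222) and the wire guide at about (458,208). I'll enlarge both areas.

```bash
python3 - <<'E'
import cv2,numpy as np
a=cv2.imread('pics/t0.png');b=cv2.imread('pics/s0.png')
c1=cv2.resize(a[145:240,365:485],None,fx=5,fy=5,interpolation=cv2.INTER_CUBIC)
cv2.imwrite('pics/c1.png',c1)
g=cv2.resize(a[150:190,220:260],None,fx=7,fy=7,interpolation=cv2.INTER_CUBIC)
s=cv2.resize(b[215:255,205:245],None,fx=7,fy=7,interpolation=cv2.INTER_CUBIC)
k=cv2.resize(b[140:215,315:415],None,fx=5.6,fy=5.6,interpolation=cv2.INTER_CUBIC)
o=np.zeros((280+k.shape[0]-140,560,3),np.uint8);o=np.zeros((280+k.shape[0],560,3),np.uint8)[:700]
o[:280,:280]=g;o[:280,280:]=s;o[280:280+k.shape[0],:k.shape[1]]=k
o=cv2.resize(o,None,fx=.857,fy=.857);print(o.shape)
cv2.imwrite('pics/c2.png',o)
E
```

```text
(600, 480, 3)
```

View pics/c1.png

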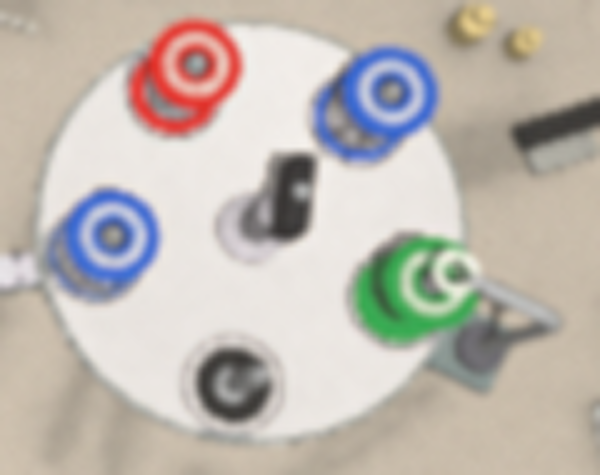

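View pics/c2.png

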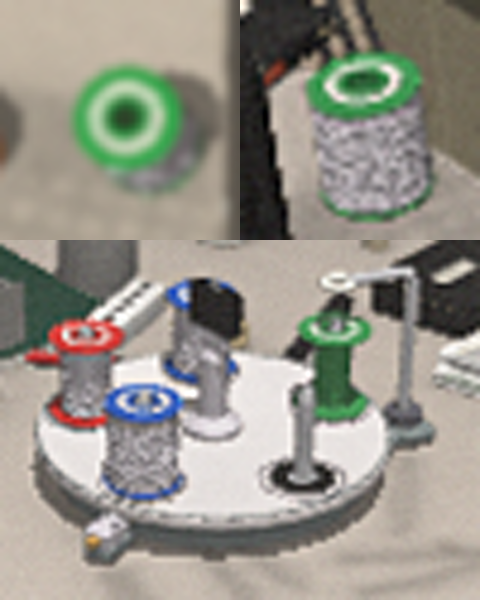

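```bash
cat >> h.py <<'E'
def load(f): return dict(np.load('pics/'+f+'.npz'))
E
python3 - <<'E'
from h import *
from scipy.optimize import least_squares
a=load('t0.png');b=load('s0.png')
cu=lambda u,v:((u+.5)/5-.5+365,(v+.5)/5-.5+145)
ks=lambda u,v:((u+.5)/4.8-.5+315,(v-240+.5)/4.8-.5+140)
T={1:cu(431,283),2:cu(390,93),3:cu(195,66),4:cu(114,236)}
for k,p in T.items(): print(k,ray(a,*p,101)[:2])
print('disc',ray(a,*cu(252,231),37)[:2],'seat',ray(a,*cu(234,384),39)[:2],'handle',ray(a,*cu(293,195),150)[:2],'guide',ray(a,*cu(456,271),139)[:2])
S={1:ks(335,328),3:ks(86,335),4:ks(144,404)}
for k,p in S.items(): print('s',k,ray(b,*p,101)[:2])
print('s seat',ray(b,*ks(303,478),39)[:2],'guide',ray(b,*ks(338,283),139)[:2])
def P(q):
    x,y,p=q; o=[]
    sp=lambda i,z:[x-95*np.cos(p+i*1.2566),y-95*np.sin(p+i*1.2566),z]
    o+=list((proj(a,[sp(i,101) for i in T])-list(T.values())).ravel())
    o+=list((proj(a,[sp(0,39),[x,y,37]])-[cu(234,384),cu(252,231)]).ravel())
    o+=list((proj(b,[sp(i,101) for i in S])-list(S.values())).ravel())
    o+=list((proj(b,[sp(0,39)])-[ks(303,478)]).ravel())
    return o
r=least_squares(P,[550,-340,0]);print(r.x,np.round(r.fun,1))
x,y,p=r.x;print('spindle',x-95*np.cos(p),y-95*np.sin(p),'tab',np.degrees(p))
q=((128+.5)/6-.5+220,(118+.5)/6-.5+150);s=((123+.5)/6-.5+205,(82+.5)/6-.5+215)
print('green',ray(a,*q,62),ray(b,*s,62))
for n,u,v,z in(('red',246,222,62),('or1',206,173,62),('or2',227,256,62),('benchedge',259,170,0),('purple',329,172,62)):print(n,ray(a,u,v,z)[:2])
# towers
print('pc corner', ray(a,182,160,200)[:2])
E
```

```text
1 [ 544.33728173 -474.00763121]
2 [ 654.37162132 -457.95003625]
3 [ 672.09805078 -347.79186787]
4 [ 573.82519468 -297.47917711]
disc [ 586.88537823 -391.59971875] seat [ 494.75230075 -375.75263111] handle [ 586.25199028 -386.02893529] guide [ 545.1073783  -474.69182993]
s 1 [ 542.24617554 -476.92872064]
s 3 [ 670.03850319 -348.97826623]
s 4 [ 568.28554032 -295.22829626]
s seat [ 489.81659576 -374.62575392] guide [ 539.16508036 -472.81315895]
[ 5.86902928e+02 -3.91086748e+02 -1.59307518e-01] [ 0.6  0.3  0.2  0.2  0.1  0.1 -0.1  0.5  0.1  0.6 -0.2 -0.  -0.5  0.
 -0.5 -0.1 -0.5 -0.6 -0.5 -0.5]
spindle 493.10587744149586 -376.0164673081226 tab -9.127648426697798
green [655.54213252 128.49813398  62.        ] [652.95289602 127.77574137  62.        ]
red [497.33732079 110.73015337]
or1 [645.75326666 232.92521857]
or2 [399.69099319 164.13002795]
benchedge [667.37481403  84.8940378 ]
purple [ 642.93331594 -134.11543819]
pc corner [649.13468325 253.68678872]
```

The two cameras agree to a few mm: spindle about (493,-376), carousel axis about (587,-391) with the handle at about -9°, green spool about (654,128). Next I swing around the base at constant height.

>>> apply_moves(
  commands=[
    [[0,0,1,0,-0.7,0],[0,0,1,0,-0.7,0],[0,0,1,0,-0.7,0],[0,0,1,0,-0.7,0],[0,0,1,0,-0.7,0],[0,0,1,0,-0.7,0],[0,0,1,0,-0.7,0],[0,0,1,0,-0.7,0]],
  ],
  claw=85,
)

```text
clock: 0.77
eef_pos: [493.8, -435.3, 223.5]
tool_rot: [-1.581, 0.01, -0.718]
force: [1.3, -0.1, 1.1]
width: 85.0
```

>>> apply_moves(
  commands=[
    [[0,0,1,0,-0.7,0],[0,0,1,0,-0.7,0],[0,0,1,0,-0.7,0],[0,0,1,0,-0.7,0],[0,0,1,0,-0.7,0],[0,0,1,0,-0.7,0],[0,0,1,0,-0.7,0],[0,0,1,0,-0.7,0]],
  ],
)

```text
clock: 1.43
eef_pos: [650.1, -144.9, 216.2]
tool_rot: [-1.574, 0.017, -0.205]
force: [-0.2, 0.2, -0.1]
width: 84.9
```

>>> apply_moves(
  commands=[
    [[0,0,1,0,-0.7,0],[0,0,1,0,-0.7,0],[0,0,1,0,-0.7,0],[0,0,1,0,-0.7,0],[0,0,0.5,0,-0.35,0],[0,0,0,0,0,0]],
  ],
)

```text
clock: 1.93
eef_pos: [665.4, 55.9, 212.6]
tool_rot: [-1.559, 0.021, 0.101]
force: [1.3, 0.1, 0.2]
width: 85.2
```

```bash
cat >> h.py <<'E'
from scipy.spatial.transform import Rotation as Ro
def togo(p,yaw):
    s=readout.read_state(); R=Ro.from_euler('xyz',s['tool_rot']); G=Ro.from_euler('xyz',[-np.pi/2,0,yaw])
    print('t',s['clock'],'pos',np.round(s['eef_pos'],1),'F',np.round(s['force'],1),'w',round(s['width'],1))
    print('shift/40mm',np.round(R.inv().apply(np.array(p)-s['eef_pos'])/40,3),'turn/5deg',np.round(np.degrees((R.inv()*G).as_rotvec())/5,3))
E
python3 -c "
from h import *
togo([654.3,128.2,110],.15)"
```

```text
t 1.9333 pos [665.4  55.9 212.6] F [1.3 0.1 0.2] w 85.2
shift/40mm [-0.039  2.588  1.796] turn/5deg [-0.138 -0.559 -0.234]
```

>>> apply_moves(
  commands=[
    [[-0.02,0.3,0.6,-0.14,-0.56,-0.23],[-0.02,0.5,0.6,0,0,0],[0,0.6,0.6,0,0,0],[0,0.6,0,0,0,0],[0,0.5,0,0,0,0],[0,0,0,0,0,0]],
  ],
)

```text
clock: 2.43
eef_pos: [654.7, 127.3, 108.8]
tool_rot: [-1.575, -0.002, 0.15]
force: [-0.9, -0.1, -0.2]
width: 85.0
```

```bash
python3 -c "
from h import *
togo([654.3,128.2,90],.15)
d=snap('scene','s1.png');e=snap('top','t1.png')
A=cv2.resize(d['image'][160:270,165:295],None,fx=4,fy=4)[:,:,::-1]
B=cv2.resize(e['image'][120:230,195:295],None,fx=4,fy=4)[:,:,::-1][:440]
cv2.imwrite('pics/c3.png',np.hstack([A[:,:400],B])); print(proj(d,[654.3,128.2,62]),proj(e,[654.3,128.2,62]))"
```

```text
t 2.4333 pos [654.7 127.3 108.8] F [-0.9 -0.1 -0.2] w 85.0
shift/40mm [-0.008  0.471  0.026] turn/5deg [ 0.045 -0.002  0.028]
[[224.67934312 228.13322856]] [[241.00869567 169.65448524]]
```

View pics/c3.png

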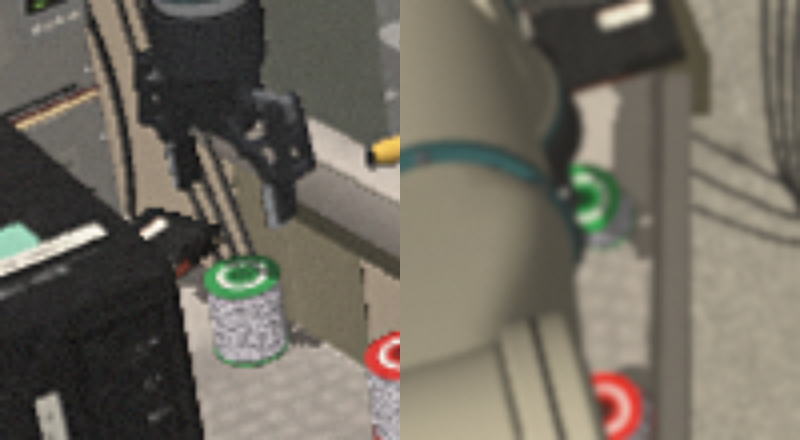

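The fingers (scene crop, about x 185–285) straddle the green spool, whose top is at (245,275). I descend and close.

>>> apply_moves(
  commands=[
    [[0,0.5,0.02,0,0,0],[0,0.6,0,0,0,0],[0,0.6,0,0,0,0],[0,0.4,0,0,0,0],[0,0.05,0,0,0,0],[0,0,0,0,0,0]],
  ],
)

```text
clock: 3.03
eef_pos: [670.0, 120.5, 35.8]
tool_rot: [-1.578, -0.029, 0.137]
force: [0.1, -0.3, 0.1]
width: 84.9
```

>>> apply_moves(
  commands=[
    [[0,0,0,0,0,0],[0,0,0,0,0,0],[0,0,0,0,0,0],[0,0,0,0,0,0],[0,0,0,0,0,0],[0,0,0,0,0,0],[0,0,0,0,0,0],[0,0,0,0,0,0]],
  ],
  claw=40,
)

```text
clock: 3.7
eef_pos: [673.7, 119.2, 43.7]
tool_rot: [-1.579, -0.037, 0.134]
force: [-0.6, 0.1, -1.6]
width: 51.0
```

```bash
python3 -c "
from h import *
togo([654.3,128.2,20],.15)"
```

```text
t 3.7 pos [673.7 119.2  43.7] F [-0.6  0.1 -1.6] w 51.0
shift/40mm [-0.473  0.573  0.293] turn/5deg [ 0.095 -0.186  0.429]
```

```bash
python3 -c "
from h import *
s=readout.read_state()
for k in ('qpos','qd','tau','torque','tool_rot'):print(k,np.round(s[k],3))
d=snap('scene','s2.png')
cv2.imwrite('pics/c4.png',cv2.resize(d['image'][100:300,100:340],None,fx=3,fy=3)[:,:,::-1])"
```

```text
qpos [-0.09   0.891 -0.232  1.58   0.312  0.671 -0.344]
qd [ 0.001  0.002  0.    -0.     0.002 -0.002 -0.001]
tau [ 2.7000e-02 -6.4863e+01 -3.3440e+00 -1.5083e+01  6.0000e-02 -1.8000e-01
 -1.0000e-03]
torque [-0.018  0.104 -0.04 ]
tool_rot [-1.579 -0.037  0.134]
```

View pics/c4.png

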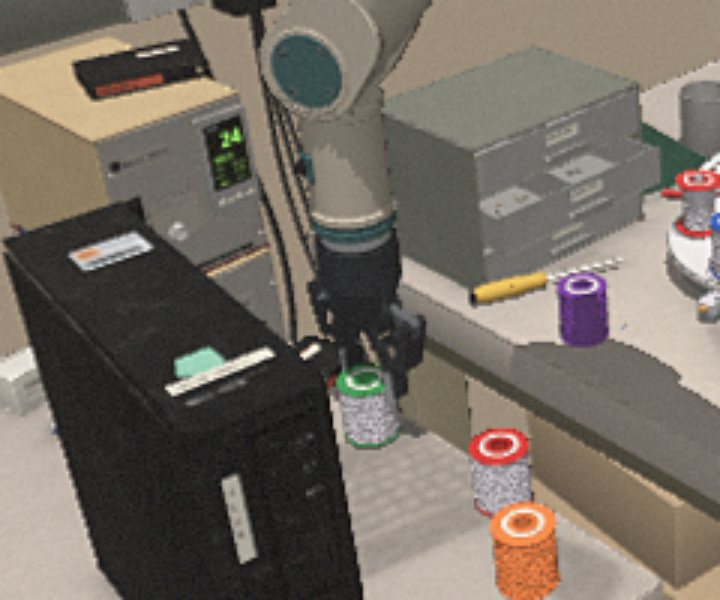

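```bash
python3 -c "
from h import *
d=load('s2.png');e=snap('top','t2.png')
A=d['image'][:,100:500][:,:,::-1]
B=e['image'][:300,60:460][:,:,::-1]
cv2.imwrite('pics/c5.png',cv2.resize(np.vstack([A[:300],B]),None,fx=1,fy=1)); 
print(ray(d,100+367/3,100+379/3,62),proj(d,[[673,119,44],[673,119,63]]))
C=np.hstack([cv2.resize(d['image'][170:270,180:280],None,fx=4,fy=4),cv2.resize(e['image'][100:200,160:260],None,fx=4,fy=4)])[:,:,::-1]
cv2.imwrite('pics/c5.png',np.vstack([C,cv2.resize(np.hstack([A[:200,100:],B[100:300,:]])[:, :800],(800,230))[:200]]))
"
```

```text
[666.85313394 127.24594619  62.        ] [[224.17802481 229.4649836 ]
 [223.35848358 224.05087265]]
```

View pics/c5.png

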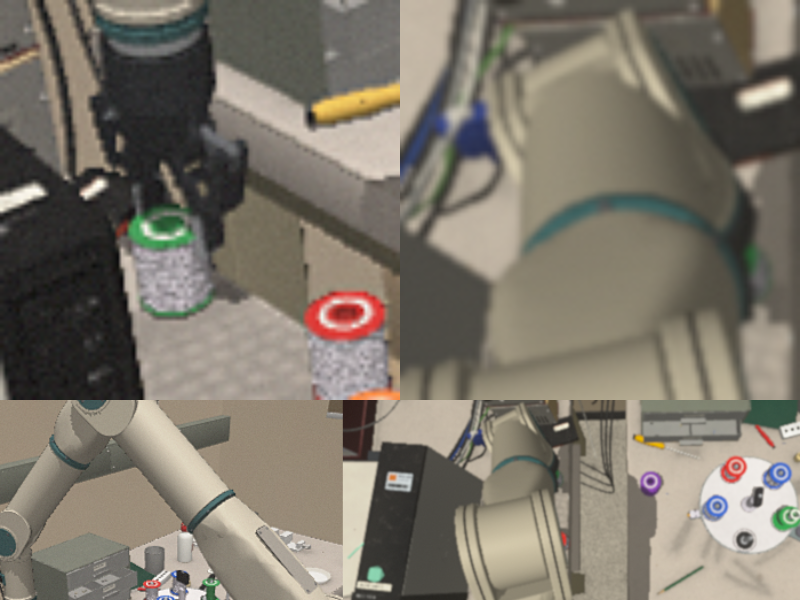

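The base and wrist torques show no lasting contact, but the tool drifted about 20 mm outward and stopped high, so the grip is only on the spool's upper rim. I'll open, rise straight up and look again.

>>> apply_moves(
  commands=[
    [[0,0,0,0,0,0],[0,0,0,0,0,0],[0,0,0,0,0,0],[0,0,0,0,0,0],[0,0,0,0,0,0]],
  ],
  claw=85,
)

```text
clock: 4.22
eef_pos: [674.6, 119.7, 44.2]
tool_rot: [-1.578, -0.039, 0.134]
force: [-0.1, 0.1, -0.4]
width: 84.8
```

>>> apply_moves(
  commands=[
    [[0,-0.5,0,0,0,0],[0,-0.8,0,0,0,0],[0,-0.8,0,0,0,0],[0,0,0,0,0,0]],
  ],
)

```text
clock: 4.55
eef_pos: [669.7, 119.8, 128.7]
tool_rot: [-1.578, -0.034, 0.134]
force: [1.8, -0.1, 0.7]
width: 85.1
```

```bash
python3 -c "
from h import *
togo([654.3,128.2,100],.15)
s=readout.read_state();print(np.round(s['qpos'],3),np.round(s['tau'],2))
d=snap('scene','s3.png');e=snap('top','t3.png')
C=np.hstack([cv2.resize(d['image'][180:260,180:260],None,fx=5,fy=5,interpolation=2),cv2.resize(e['image'][120:200,200:280],None,fx=5,fy=5,interpolation=2)])[:,:,::-1]
cv2.imwrite('pics/c6.png',C)
"
```

```text
t 4.55 pos [669.7 119.8 128.7] F [ 1.8 -0.1  0.7] w 85.1
shift/40mm [-0.378  0.702  0.265] turn/5deg [ 0.091 -0.18   0.389]
[-0.071  0.78  -0.269  1.547  0.275  0.819 -0.314] [  0.77 -57.54  -2.89 -14.55  -0.06   0.79   0.1 ]
```

View pics/c6.png

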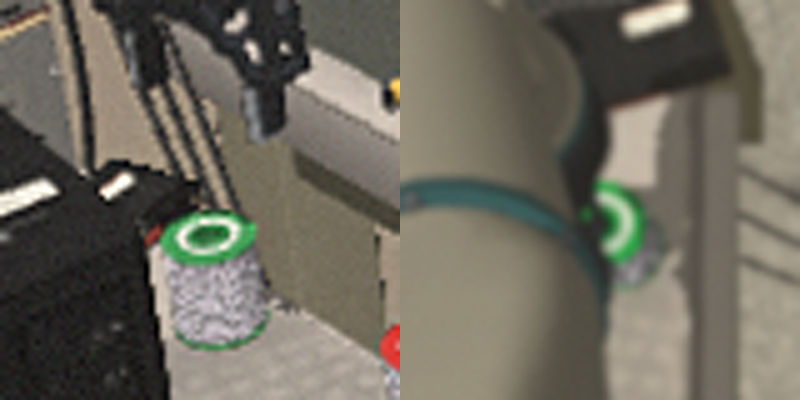

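The spool was pushed: its top is now at scene (222,227), top about (241.6,164.4). A black box with a white label sits just behind it and I suspect the outer finger landed on that. I'll triangulate both.

```bash
python3 -c "
from h import *
d=load('s3.png');e=load('t3.png')
def tri(s,t):
    best=min(((np.linalg.norm(ray(d,*s,z)[:2]-ray(e,*t,z)[:2]),z) for z in range(0,300,2)));z=best[1];print(best,(ray(d,*s,z)+ray(e,*t,z))/2)
tri((180+117/5,180+186/5),(200+255/5,120+18/5))
# near right corner of box top; scene (205,183), top (735,70)
tri((180+203/5,180+183/5),(200+335/5,120+73/5))
print('spool',ray(d,221.6,227.0,62),ray(e,241.6,164.4,62))
# left-front corner top (610,108)
for z in (0,40,80,110):print(z,ray(e,200+210/5,120+108/5,z)[:2],ray(e,200+330/5,120+75/5,z)[:2])
g=lambda im:None
"
```

```text
(np.float64(6.944273329527106), 20) [810.7672614  105.91582297  20.        ]
(np.float64(1.6185850035138396), 14) [778.55249779  59.12114846  14.        ]
spool [665.62609501 130.70563144  62.        ] [670.38121571 126.71650546  62.        ]
0 [761.14855033 140.3159513 ] [781.67580452  63.69825939]
40 [748.2010124  131.57507474] [768.01231723  57.6296539 ]
80 [735.25347446 122.83419819] [754.34882993  51.56104841]
110 [725.54282101 116.27854077] [744.10121446  47.0095943 ]
```

```bash
python3 -c "
from h import *
togo([667.5,129.5,100],.19)
e=load('t2.png');d=load('s2.png')
for z in(200,250,300,350):print(z,ray(e,216,102,z)[:2])
d0=load('s0.png');e0=load('t0.png')
A=cv2.resize(d0['image'][80:260,80:260],None,fx=2.2,fy=2.2);B=cv2.resize(e0['image'][0:180,140:320],None,fx=2.2,fy=2.2)
cv2.imwrite('pics/c7.png',np.hstack([A,B])[:,:,::-1])
"
```

```text
t 4.65 pos [667.  118.8 124.1] F [-0.1  0.2 -0.9] w 85.0
shift/40mm [0.032 0.601 0.269] turn/5deg [ 0.108 -0.637  0.308]
200 [807.82425055 168.57686466]
250 [785.75648911 153.8505414 ]
300 [763.68872767 139.12421814]
350 [741.62096623 124.39789488]
```

View pics/c7.png

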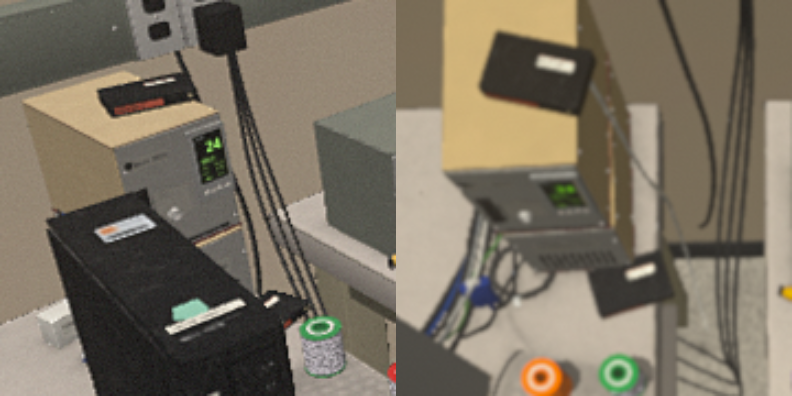

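The instrument stack stands behind the spool, with its front at about top-picture row 122/2.2 and a low black box in front. Neither clearly explains the drift, so I'll recentre above the spool and descend in small checked steps.

>>> apply_moves(
  commands=[
    [[0.03,0.1,0.15,0.1,-0.3,0.3],[0,0,0.12,0,-0.3,0],[0,0.2,0,0,0,0],[0,0.2,0,0,0,0],[0,0,0,0,0,0]],
  ],
)

```text
clock: 5.07
eef_pos: [663.6, 128.8, 98.7]
tool_rot: [-1.572, 0.006, 0.189]
force: [-0.1, -0.2, -0.2]
width: 85.1
```

>>> apply_moves(
  commands=[
    [[0,0.3,0,0,0,0],[0,0.3,0,0,0,0]],
  ],
)

```text
clock: 5.23
eef_pos: [663.9, 128.7, 73.7]
tool_rot: [-1.573, 0.004, 0.189]
force: [-0.4, -0.1, -0.4]
width: 84.9
```

```bash
python3 -c "
from h import *
togo([667.5,129.5,20],.19)
s=readout.read_state();print(np.round(s['qpos'],3),np.round(s['tau'],2),s['tool_rot'])
"
```

```text
t 5.2333 pos [663.9 128.7  73.7] F [-0.4 -0.1 -0.4] w 84.9
shift/40mm [0.098 1.343 0.005] turn/5deg [ 0.021 -0.014 -0.044]
[-0.081  0.861 -0.272  1.548  0.297  0.777 -0.288] [ 3.000e-02 -6.517e+01 -4.170e+00 -1.619e+01 -6.000e-02  2.400e-01
  6.000e-02] [-1.57262474  0.0038613   0.18875633]
```

>>> apply_moves(
  commands=[
    [[0.1,0.25,0,0,0,0],[0,0.25,0,0,0,0]],
  ],
)

```text
clock: 5.4
eef_pos: [667.1, 128.8, 50.3]
tool_rot: [-1.573, 0.006, 0.188]
force: [0.2, -0.2, 1.1]
width: 85.0
```

>>> apply_moves(
  commands=[
    [[0,0.2,0,0,0,0]],
  ],
)

```text
clock: 5.48
eef_pos: [666.5, 128.5, 40.3]
tool_rot: [-1.573, 0.007, 0.188]
force: [0.4, -0.4, -0.9]
width: 85.1
```

```bash
python3 -c "
from h import *
togo([667.5,129.5,20],.19)
s=readout.read_state();print(np.round(s['qpos'],3),np.round(s['tau'],2),s['tool_rot'])
"
```

```text
t 5.4833 pos [666.5 128.5  40.3] F [ 0.4 -0.4 -0.9] w 85.1
shift/40mm [0.033 0.507 0.021] turn/5deg [ 0.029 -0.019 -0.084]
[-0.088  0.91  -0.259  1.548  0.31   0.733 -0.297] [ 8.000e-02 -6.525e+01 -3.890e+00 -1.496e+01 -2.000e-02  1.300e-01
  3.000e-02] [-1.57333114  0.00732394  0.18837164]
```

Tracking is clean so far, so I continue.

>>> apply_moves(
  commands=[
    [[0.02,0.2,0.02,0,0,0]],
  ],
)

```text
clock: 5.57
eef_pos: [666.9, 129.1, 30.9]
tool_rot: [-1.574, 0.008, 0.188]
force: [0.2, -0.4, -1.0]
width: 84.9
```

>>> apply_moves(
  commands=[
    [[0,0.15,0,0,0,0]],
  ],
)

```text
clock: 5.65
eef_pos: [666.4, 129.2, 23.3]
tool_rot: [-1.573, 0.009, 0.188]
force: [0.8, -0.1, -0.6]
width: 85.1
```

```bash
python3 -c "
from h import *
togo([667.5,129.5,20],.19)
s=readout.read_state();print(np.round(s['qpos'],3),np.round(s['tau'],2),s['tool_rot'],s['torque'])
"
```

```text
t 5.65 pos [666.4 129.2  23.3] F [ 0.8 -0.1 -0.6] w 85.1
shift/40mm [0.029 0.082 0.003] turn/5deg [ 0.031 -0.021 -0.106]
[-0.093  0.934 -0.252  1.549  0.316  0.709 -0.303] [ 3.700e-01 -6.519e+01 -3.580e+00 -1.425e+01  1.000e-02  1.500e-01
  2.000e-02] [-1.57347705  0.00921653  0.18819649] [ 0.01987311 -0.05280345  0.06866716]
```

>>> apply_moves(
  commands=[
    [[0.02,0,0,0.03,0,-0.1],[0,0,0,0,0,0],[0,0,0,0,0,0],[0,0,0,0,0,0]],
  ],
  claw=60,
)

```text
clock: 5.98
eef_pos: [667.6, 129.5, 21.9]
tool_rot: [-1.57, -0.001, 0.188]
force: [-0.0, -0.0, -0.7]
width: 60.0
```

>>> apply_moves(
  commands=[
    [[0,0,0,0,0,0],[0,0,0,0,0,0],[0,0,0,0,0,0],[0,0,0,0,0,0]],
  ],
  claw=45,
)

```text
clock: 6.32
eef_pos: [668.0, 129.5, 23.6]
tool_rot: [-1.571, -0.002, 0.188]
force: [-0.5, -0.1, -1.9]
width: 53.0
```

Gripped at 53 mm with no drift. I lift.

>>> apply_moves(
  commands=[
    [[0,-0.3,0,0,0,0],[0,-0.6,0,0,0,0],[0,-0.8,0,0,0,0],[0,-0.8,0,0,0,0],[0,-0.8,0,0,0,0],[0,-0.8,0,0,0,0],[0,-0.4,0,0,0,0],[0,0,0,0,0,0]],
  ],
)

```text
clock: 6.98
eef_pos: [663.6, 128.8, 212.6]
tool_rot: [-1.571, 0.008, 0.189]
force: [-0.2, -0.2, -2.3]
width: 52.8
```

```bash
python3 -c "
from h import *
togo([667.5,129.5,200],.19)
s=readout.read_state();print(s['tool_rot'])
"
```

```text
t 6.9833 pos [663.6 128.8 212.6] F [-0.2 -0.2 -2.3] w 52.8
shift/40mm [ 0.103  0.314 -0.001] turn/5deg [-0.    -0.006 -0.097]
[-1.57079838  0.00843507  0.18945188]
```

>>> apply_moves(
  commands=[
    [[-0.1,0,-0.4,0,0.3,0],[-0.1,-0.03,-0.9,0,0.65,0],[-0.15,-0.03,-0.9,0,0.65,0],[-0.15,-0.03,-0.9,0,0.65,0],[-0.15,-0.03,-0.9,0,0.65,0],[-0.15,-0.03,-0.9,0,0.65,0],[-0.15,-0.03,-0.9,0,0.65,0],[-0.15,-0.03,-0.9,0,0.65,0]],
  ],
)

```text
clock: 7.65
eef_pos: [613.7, -137.2, 212.9]
tool_rot: [-1.567, 0.02, -0.238]
force: [1.3, -1.0, -2.4]
width: 52.9
```

>>> apply_moves(
  commands=[
    [[-0.1,-0.03,-0.9,0,0.65,0],[-0.1,-0.03,-0.9,0,0.65,0],[-0.1,-0.03,-0.9,0,0.65,0],[-0.1,-0.03,-0.9,0,0.65,0],[0,0,-0.6,0,0.4,0],[0,0,-0.2,0,0.1,0],[0,0,0,0,0,0]],
  ],
)

```text
clock: 8.23
eef_pos: [515.0, -319.0, 208.0]
tool_rot: [-1.588, 0.039, -0.55]
force: [0.6, -0.0, -2.3]
width: 53.0
```

```bash
python3 -c "
from h import *
togo([493.2,-376,190],-.65)
"
```

```text
t 8.2333 pos [ 515. -319.  208.] F [ 0.6 -0.  -2.3] w 53.0
shift/40mm [ 0.297  0.463 -1.493] turn/5deg [ 0.219  1.147 -0.441]
```

>>> apply_moves(
  commands=[
    [[0.15,0.1,-0.5,0.2,0.6,-0.44],[0.1,0.2,-0.5,0,0.5,0],[0.05,0.3,-0.4,0,0,0],[0,0.4,-0.1,0,0,0],[0,0.4,0,0,0,0],[0,0,0,0,0,0]],
  ],
)

```text
clock: 8.73
eef_pos: [491.7, -370.7, 145.4]
tool_rot: [-1.566, 0.008, -0.644]
force: [-0.1, 0.5, -1.7]
width: 53.2
```

```bash
python3 -c "
from h import *
togo([493.2,-376,150],-.65)
"
```

```text
t 8.7333 pos [ 491.7 -370.7  145.4] F [-0.1  0.5 -1.7] w 53.2
shift/40mm [ 0.109 -0.116 -0.083] turn/5deg [-0.05   0.066 -0.088]
```

>>> apply_moves(
  commands=[
    [[0.11,0,-0.08,-0.05,0.06,-0.09],[0,0,0,0,0,0]],
  ],
)

```text
clock: 8.9
eef_pos: [494.1, -374.1, 143.9]
tool_rot: [-1.57, 0.003, -0.648]
force: [0.2, -1.1, -2.1]
width: 53.5
```

```bash
python3 -c "
from h import *
togo([493.2,-376,150],-.65)
d=snap('scene','s4.png');e=snap('top','t4.png');s=readout.read_state();p=s['eef_pos']
base=p-[0,0,23.6]
print('expect base,top centres scene',proj(d,[base,base+[0,0,62]]), 'top',proj(e,[base+[0,0,62]]))
A=cv2.resize(d['image'][100:220,330:430],None,fx=5,fy=5,interpolation=2);B=cv2.resize(e['image'][150:270,370:430],None,fx=5,fy=5,interpolation=2)
cv2.imwrite('pics/c8.png',np.hstack([A,B])[:,:,::-1])
"
```

```text
t 8.9 pos [ 494.1 -374.1  143.9] F [ 0.2 -1.1 -2.1] w 53.5
shift/40mm [ 0.01  -0.152 -0.051] turn/5deg [-0.009  0.028 -0.035]
expect base,top centres scene [[377.53168454 166.91594445]
 [378.46331002 149.50901515]] top [[423.67399443 216.00897147]]
```

View pics/c8.png

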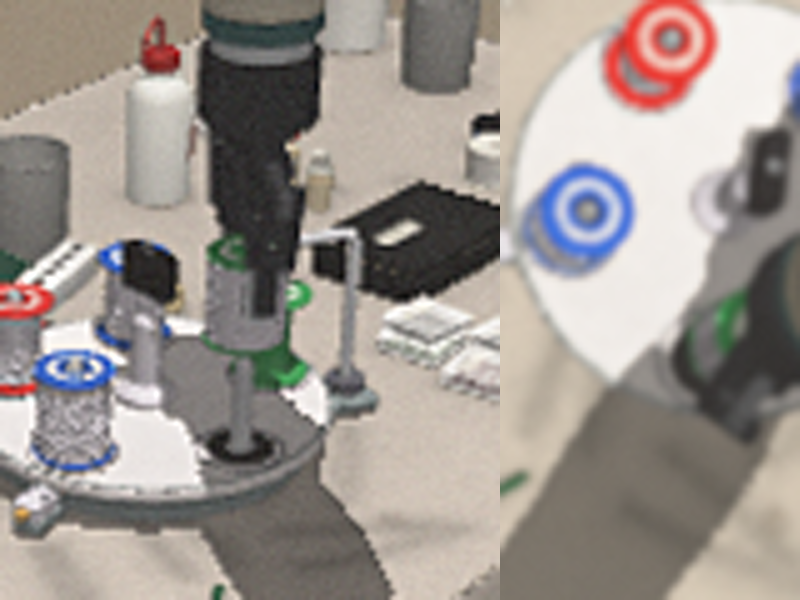

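The scene crop shows the held spool upright above the spindle (spool axis about x 245, spindle about x 240–243), nearly aligned. I'll measure the lateral offset to sub-pixel from row profiles.

```bash
python3 -c "
from h import *
d=load('s4.png');I=d['image'].astype(int).sum(2)//3
for r in (152,155,158,161,164,176,178,180,182,184,186):print(r,I[r,366:392])
print(proj(d,[[493.2,-376,39],[493.2,-376,70],[493.2,-376,108],[493.2,-376,150]]))
print(proj(d,[[493.2+.8*5,-376-.6*5,70],[493.2+.6*5,-376+.8*5,70]]))
"
```

```text
152 [178 191 188 192 195 133  89  99  71  56  67  76  67  53  43  41  47  50
  48  47  48  34  27 145 188 199]
155 [180 188 192 185 198 148 123 129 120 123 124 126 125 123  91  54  45  45
  40  72 108 101 163 174 175 176]
158 [136 183 184 188 194 149 129 114 119 119 122 136 106 114  85  47  40  46
  42  80 116 119 174 184 124  97]
161 [141 165 178 179 166 144 128 113 110 117 124 136  94 118  79  42  39  43
  37  95 119 100 106 128 134 187]
164 [245 225 226 213 185 127 119 114 120 123 125 127 132 133 129 125 125 131
 132 106 117  71 141 190 186 188]
176 [131 127 129 130 128 126 129 126 129 118  97 104 117 118  94  63  68  61
  60  52  91 104  89 105 178 191]
178 [123 122 124 125 127 122 127 126 125 130 112 106 116 115 105 101 113 104
 102  93 194 240 208 236 242 235]
180 [126 127 121 126 128 125 124 128 120 127 109 108 120 115 119 126 129 127
 124 126 120 111 100 226 241 233]
182 [125 125 122 129 127 122 125 127 125 129 112 107 120 115 113 120 125 128
 128 127 120 127 124 107 220 236]
184 [193 124 119 127 122 122 129 128 123 123 108 112 121 111 121 130 128 129
 123 125 123 132 125 122 120 117]
186 [241 187 124 116 123 100  86  67  61  48  99 116 116 121  81  65  84 105
 114 122 121 123 122 124 127 123]
[[377.16851939 188.70476851]
 [377.61240038 180.56901886]
 [378.16942772 170.35944674]
 [378.80228105 158.76008462]]
[[377.19676562 179.86583188]
 [376.1506821  180.71274259]]
```

Spool axis 379.2 px against spindle about 378.9 px means only about 1 mm of correction. I descend in small steps, watching the force.

>>> apply_moves(
  commands=[
    [[0,0.1,0.03,0,0,0],[0,0.15,0,0,0,0],[0,0.1,0,0,0,0],[0,0,0,0,0,0]],
  ],
)

```text
clock: 9.33
eef_pos: [497.9, -371.7, 132.0]
tool_rot: [-1.568, -0.002, -0.644]
force: [-0.2, 0.3, -2.2]
width: 52.8
```

```bash
python3 -c "
from h import *
togo([494.3,-373.3,126],-.65)
"
```

```text
t 9.3333 pos [ 497.9 -371.7  132. ] F [-0.2  0.3 -2.2] w 52.8
shift/40mm [-0.049  0.151 -0.086] turn/5deg [-0.031  0.065  0.025]
```

>>> apply_moves(
  commands=[
    [[-0.05,0,-0.09,-0.03,0.06,0.02],[0,0,0,0,0,0],[0,0,0,0,0,0]],
  ],
)

```text
clock: 9.58
eef_pos: [493.8, -373.3, 131.9]
tool_rot: [-1.571, -0.0, -0.65]
force: [-0.7, -0.2, -2.2]
width: 53.1
```

```bash
python3 -c "
from h import *
d=load('s4.png')
P=[494.1,-374.1,143.9-23.6];print(proj(d,P))
togo([494.3,-373.3,126],-.65)
d=snap('scene','s5.png');I=d['image'].astype(int).sum(2)//3
for r in (155,158,161,164,167,178,180,182,184,186):print(r,I[r,366:392])
togo([494.3,-373.3,126],-.65)
"
```

```text
[[377.77612194 167.11214866]]
t 9.5833 pos [ 493.8 -373.3  131.9] F [-0.7 -0.2 -2.2] w 53.1
shift/40mm [0.009 0.148 0.008] turn/5deg [0.002 0.003 0.   ]
155 [177 188 189 192 197 160 117  77  57  82  96 112  71  40  44  50  44  52
  50  51  51  41  29 162 182 177]
158 [138 179 188 185 166 127 119 139 125 131 130 131 112 127  85  49  42  41
  39  82 121 126 186 187 125  97]
161 [139 167 176 183 171 130 117 114 121 123 127 134  98 121  78  45  44  41
  38  96 116 105 103 124 133 185]
164 [244 224 227 210 174 132 116 114 120 129 127 132 107 122  71  46  47  42
  38 118 123  66 142 184 189 188]
167 [244 245 155 111 106 111 122 120 118 117 125 125 121 120 115 108 108 127
 128 124 104  67 178 197 190 189]
178 [121 132 126 123 124 125 127 130 125 127 105 111 116 120 104  99 118 105
 100  97 198 235 203 239 241 237]
180 [127 126 126 124 126 128 125 126 123 127 110 104 117 113 116 127 129 128
 125 127 123 109 211 241 239 234]
182 [128 125 127 125 125 125 127 122 128 133 110 114 117 113 111 122 130 127
 122 130 123 124 117 104 216 244]
184 [126 117 125 125 123 123 126 127 126 123 105 113 114 110 117 127 130 126
 126 122 131 125 123 123 115 112]
186 [246 190 124 116 121 100  87  62  65  54  96 119 121 117  76  67  82 100
 119 125 122 124 128 123 127 128]
t 9.6333 pos [ 493.6 -373.5  131.9] F [ 0.1 -1.  -2.1] w 52.9
shift/40mm [0.012 0.148 0.014] turn/5deg [ 0.004  0.    -0.002]
```

Aligned within about 0.5 mm. I continue down, holding (493.8,-373.3).

>>> apply_moves(
  commands=[
    [[0,0.1,0.01,0,0,0],[0,0.1,0,0,0,0]],
  ],
)

```text
clock: 9.8
eef_pos: [494.4, -373.9, 124.6]
tool_rot: [-1.571, -0.002, -0.65]
force: [-0.2, 0.1, -2.6]
width: 52.8
```

>>> apply_moves(
  commands=[
    [[0,0.1,0,0,0,0],[0,0.1,0,0,0,0]],
  ],
)

```text
clock: 9.97
eef_pos: [494.6, -374.5, 116.0]
tool_rot: [-1.572, -0.003, -0.651]
force: [-0.3, -1.4, -2.3]
width: 53.4
```

```bash
python3 -c "
from h import *
togo([493.8,-373.3,66],-.65)
"
```

```text
t 9.9667 pos [ 494.6 -374.5  116. ] F [-0.3 -1.4 -2.3] w 53.4
shift/40mm [-0.037  1.251  0.013] turn/5deg [ 0.009 -0.007  0.038]
```

The spool is past the taper with hardly any force. Down the shaft.

>>> apply_moves(
  commands=[
    [[-0.01,0.15,0,0,0,0.02],[-0.01,0.15,0,0,0,0],[0,0.15,0,0,0,0]],
  ],
)

```text
clock: 10.22
eef_pos: [494.1, -374.7, 96.5]
tool_rot: [-1.572, -0.003, -0.651]
force: [-0.0, 0.6, -2.6]
width: 52.6
```

>>> apply_moves(
  commands=[
    [[0,0.15,0,0,0,0],[0,0.15,0,0,0,0],[0,0.1,0,0,0,0]],
  ],
)

```text
clock: 10.47
eef_pos: [494.1, -374.8, 77.8]
tool_rot: [-1.572, -0.002, -0.651]
force: [0.8, -1.8, -1.9]
width: 53.0
```

```bash
python3 -c "
from h import *
togo([494,-374,64],-.65)
"
```

```text
t 10.4667 pos [ 494.1 -374.8   77.8] F [ 0.8 -1.8 -1.9] w 53.0
shift/40mm [-0.013  0.345  0.015] turn/5deg [ 0.014 -0.011  0.025]
```

>>> apply_moves(
  commands=[
    [[0,0.12,0.01,0.01,0,0.02],[0,0.1,0,0,0,0]],
  ],
)

```text
clock: 10.63
eef_pos: [494.2, -374.7, 67.8]
tool_rot: [-1.571, -0.0, -0.651]
force: [-0.3, -0.4, -1.4]
width: 53.3
```

>>> apply_moves(
  commands=[
    [[0,0.08,0,0,0,0]],
  ],
)

```text
clock: 10.72
eef_pos: [494.1, -374.7, 64.0]
tool_rot: [-1.571, 0.0, -0.651]
force: [-0.1, -0.3, -1.9]
width: 53.1
```

>>> apply_moves(
  commands=[
    [[0,0.05,0,0,0,0]],
  ],
)

```text
clock: 10.8
eef_pos: [494.1, -374.8, 61.8]
tool_rot: [-1.572, 0.0, -0.651]
force: [-4.4, 1.5, 24.8]
width: 53.1
```

The upward force jumped to 25 N at the expected height, so it is seated. I release.

>>> apply_moves(
  commands=[
    [[0,0,0,0,0,0],[0,0,0,0,0,0],[0,0,0,0,0,0],[0,0,0,0,0,0],[0,0,0,0,0,0],[0,0,0,0,0,0]],
  ],
  claw=70,
)

```text
clock: 11.3
eef_pos: [495.0, -373.8, 62.6]
tool_rot: [-1.57, -0.0, -0.651]
force: [0.8, -0.7, -0.3]
width: 70.2
```

>>> apply_moves(
  commands=[
    [[0,-0.3,0,0,0,0],[0,-0.6,0,0,0,0],[0,-0.9,0,0,0,0],[0,-0.9,0,0,0,0],[0,-0.6,0,0,0,0],[0,0,0,0,0,0]],
  ],
)

```text
clock: 11.8
eef_pos: [494.0, -372.7, 202.3]
tool_rot: [-1.57, 0.004, -0.65]
force: [1.8, -0.2, -0.5]
width: 70.0
```

```bash
python3 -c "
from h import *
togo([586.9,-391.1,175],-1.73)
d=snap('scene','s6.png');e=snap('top','t6.png')
A=cv2.resize(d['image'][110:220,310:430],None,fx=4,fy=4,interpolation=2);B=cv2.resize(e['image'][145:255,365:445],None,fx=4,fy=4,interpolation=2)
cv2.imwrite('pics/c9.png',np.hstack([A,B])[:,:,::-1])
"
```

```text
t 11.8 pos [ 494.  -372.7  202.3] F [ 1.8 -0.2 -0.5] w 70.0
shift/40mm [2.13  0.675 1.037] turn/5deg [ 0.013 12.377 -0.043]
```

View pics/c9.png

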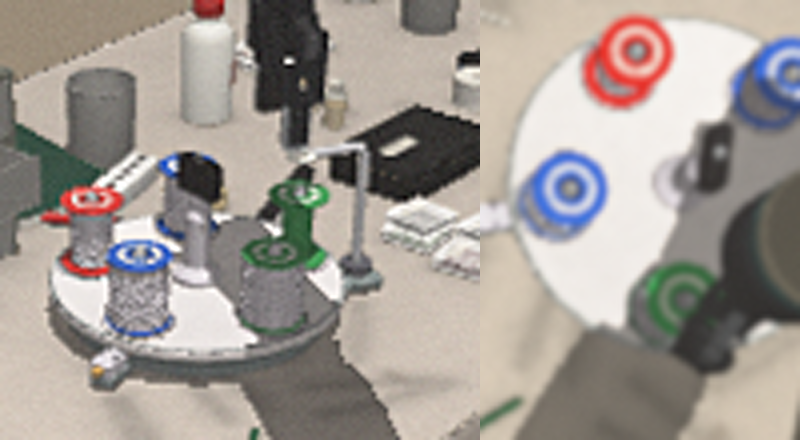

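The new spool sits level with its neighbours, its top at scene crop (275,250), and the carousel has not moved. Next I turn the jaws across the handle at safe height.

>>> apply_moves(
  commands=[
    [[0,0,0,0,1,0],[0,0,0,0,1,0],[0,0,0,0,1,0],[0,0,0,0,1,0],[0,0,0,0,1,0],[0,0,0,0,1,0],[0,0,0,0,1,0],[0,0,0,0,1,0]],
  ],
  claw=60,
)

```text
clock: 12.57
eef_pos: [484.6, -366.6, 188.5]
tool_rot: [-1.591, 0.023, -1.381]
force: [-0.7, 0.2, -0.3]
width: 59.9
```

>>> apply_moves(
  commands=[
    [[0,0,0,0,1,0],[0,0,0,0,1,0],[0,0,0,0,1,0],[0,0,0,0,1,0],[0,0,0,0,0.4,0],[0,0,0,0,0,0]],
  ],
)

```text
clock: 13.07
eef_pos: [478.4, -361.9, 179.1]
tool_rot: [-1.618, 0.02, -1.788]
force: [-0.2, 0.5, -1.1]
width: 59.8
```

```bash
python3 -c "
from h import *
togo([587,-391,185],-1.73)
"
```

```text
t 13.0667 pos [ 478.4 -361.9  179.1] F [-0.2  0.5 -1.1] w 59.8
shift/40mm [ 0.121 -0.283  2.798] turn/5deg [ 0.535 -0.664 -0.242]
```

>>> apply_moves(
  commands=[
    [[0,-0.3,0,0.53,-0.66,-0.24],[0.03,-0.1,0.8,0,0,0],[0.03,-0.05,0.9,0,0,0],[0.03,0,0.8,0,0,0],[0.03,0,0.3,0,0,0],[0,0,0,0,0,0]],
  ],
)

```text
clock: 13.57
eef_pos: [579.4, -378.3, 184.9]
tool_rot: [-1.597, 0.012, -1.725]
force: [-0.9, 0.1, -0.9]
width: 59.6
```

```bash
python3 -c "
from h import *
togo([587,-391,116],-1.73)
"
```

```text
t 13.5667 pos [ 579.4 -378.3  184.9] F [-0.9  0.1 -0.9] w 59.6
shift/40mm [0.305 1.713 0.282] turn/5deg [ 0.302  0.059 -0.133]
```

>>> apply_moves(
  commands=[
    [[0.15,0,0.15,0.3,0.06,-0.13],[0.15,0,0.1,0,0,0],[0,0,0,0,0,0]],
  ],
)

```text
clock: 13.82
eef_pos: [585.3, -390.3, 180.8]
tool_rot: [-1.578, 0.003, -1.727]
force: [0.3, 0.5, 0.7]
width: 60.0
```

```bash
python3 -c "
from h import *
togo([587,-391,116],-1.73)
"
```

```text
t 13.8167 pos [ 585.3 -390.3  180.8] F [0.3 0.5 0.7] w 60.0
shift/40mm [0.015 1.621 0.055] turn/5deg [ 0.079  0.038 -0.034]
```

>>> apply_moves(
  commands=[
    [[0.01,0.3,0.05,0.08,0,-0.03],[0,0.4,0,0,0,0],[0,0.4,0,0,0,0],[0,0.3,0,0,0,0],[0,0,0,0,0,0]],
  ],
)

```text
clock: 14.23
eef_pos: [582.0, -392.1, 122.8]
tool_rot: [-1.576, 0.002, -1.729]
force: [0.2, 1.1, -0.7]
width: 59.9
```

```bash
python3 -c "
from h import *
togo([587,-391,117],-1.73)
"
```

```text
t 14.2333 pos [ 582.  -392.1  122.8] F [ 0.2  1.1 -0.7] w 59.9
shift/40mm [-0.048  0.145  0.12 ] turn/5deg [ 0.062  0.015 -0.018]
```

>>> apply_moves(
  commands=[
    [[-0.05,0.1,0.12,0.06,0,0],[0,0,0,0,0,0]],
  ],
  claw=26,
)

```text
clock: 14.4
eef_pos: [586.2, -390.9, 118.3]
tool_rot: [-1.572, 0.002, -1.73]
force: [1.5, 0.3, 0.3]
width: 37.3
```

>>> apply_moves(
  commands=[
    [[0,0,0,0,0,0],[0,0,0,0,0,0],[0,0,0,0,0,0],[0,0,0,0,0,0]],
  ],
)

```text
clock: 14.73
eef_pos: [587.5, -391.6, 120.8]
tool_rot: [-1.569, 0.001, -1.729]
force: [0.2, -0.5, 0.2]
width: 25.5
```

```bash
python3 -c "
from h import *
togo([587,-391,117],-1.73)
"
```

```text
t 14.7333 pos [ 587.5 -391.6  120.8] F [ 0.2 -0.5  0.2] w 25.5
shift/40mm [-0.012  0.095 -0.015] turn/5deg [-0.018  0.012 -0.01 ]
```

>>> apply_moves(
  commands=[
    [[0,0.1,0,0,0,0],[0,0,0,0,0,0],[0,0,0,0,0,0],[0,0,0,0,0,0],[0,0,0,0,0,0],[0,0,0,0,0,0]],
  ],
  claw=5,
)

```text
clock: 15.23
eef_pos: [588.5, -391.1, 118.2]
tool_rot: [-1.567, 0.002, -1.73]
force: [0.1, 0.6, -0.4]
width: 14.1
```

```bash
python3 -c "
from h import *
togo([587,-391,117],-1.73)
print(readout.read_state()['torque'],readout.read_state()['qpos'].round(2))
"
```

```text
t 15.2333 pos [ 588.5 -391.1  118.2] F [ 0.1  0.6 -0.4] w 14.1
shift/40mm [ 0.002  0.03  -0.037] turn/5deg [-0.047  0.003 -0.019]
[ 0.02033959  0.09006504 -0.06237297] [ 0.45  0.84  0.18  1.44 -0.18  0.87 -1.04]
```

Handle gripped at 14 mm with almost no side force. I turn it in short calls and check position each time.

>>> apply_moves(
  commands=[
    [[0,0,0,0,-0.5,0],[0,0,0,0,-0.5,0],[0,0,0,0,-0.6,0],[0,0,0,0,-0.6,0]],
  ],
)

```text
clock: 15.57
eef_pos: [588.5, -391.3, 118.2]
tool_rot: [-1.567, 0.0, -1.532]
force: [-0.0, -0.5, -0.8]
width: 14.2
```

```bash
python3 -c "
from h import *
togo([588,-391,118],-.473)
print(readout.read_state()['torque'],readout.read_state()['tool_rot'])
"
```

```text
t 15.5667 pos [ 588.5 -391.3  118.2] F [-0.  -0.5 -0.8] w 14.2
shift/40mm [-0.007  0.005 -0.012] turn/5deg [ -0.045 -12.132   0.02 ]
[ 0.17987808 -0.00264393 -0.0287166 ] [-1.56671323e+00  4.23793299e-04 -1.53173439e+00]
```

>>> apply_moves(
  commands=[
    [[0,0,0,0,-0.7,0],[0,0,0,0,-0.8,0],[0,0,0,0,-0.8,0],[0,0,0,0,-0.8,0],[0,0,0,0,-0.8,0],[0,0,0,0,-0.8,0],[0,0,0,0,-0.8,0]],
  ],
)

```text
clock: 16.15
eef_pos: [588.6, -391.5, 118.2]
tool_rot: [-1.567, -0.001, -1.029]
force: [0.2, 0.4, 0.2]
width: 14.1
```

```bash
python3 -c "
from h import *
togo([588,-391,118],-.473)
s=readout.read_state();print(s['torque'],s['tool_rot'])
"
```

```text
t 16.15 pos [ 588.6 -391.5  118.2] F [0.2 0.4 0.2] w 14.1
shift/40mm [-0.017  0.005 -0.006] turn/5deg [-0.04  -6.373  0.029]
[ 0.18618622  0.07359945 -0.06728027] [-1.56675835e+00 -1.47320570e-03 -1.02917471e+00]
```

>>> apply_moves(
  commands=[
    [[0,0,0,0,-0.8,0],[0,0,0,0,-0.8,0],[0,0,0,0,-0.8,0],[0,0,0,0,-0.8,0],[0,0,0,0,-0.8,0],[0,0,0,0,-0.8,0],[0,0,0,0,-0.6,0],[0,0,0,0,0,0]],
  ],
)

```text
clock: 16.82
eef_pos: [588.7, -391.6, 118.2]
tool_rot: [-1.567, -0.003, -0.533]
force: [-0.1, -0.1, 0.6]
width: 14.2
```

```bash
python3 -c "
from h import *
togo([588,-391,118],-.473)
s=readout.read_state();print(s['torque'],s['tool_rot'])
"
```

```text
t 16.8167 pos [ 588.7 -391.6  118.2] F [-0.1 -0.1  0.6] w 14.2
shift/40mm [-0.024  0.004  0.004] turn/5deg [-0.045 -0.685  0.034]
[ 0.21902365  0.18424501 -0.24548456] [-1.56680995 -0.0028115  -0.53281074]
```

>>> apply_moves(
  commands=[
    [[0,0,0,0,-0.45,0],[0,0,0,0,-0.3,0],[0,0,0,0,0,0],[0,0,0,0,0,0]],
  ],
)

```text
clock: 17.15
eef_pos: [588.7, -391.7, 118.2]
tool_rot: [-1.567, -0.003, -0.47]
force: [1.1, -0.0, -0.1]
width: 14.0
```

```bash
python3 -c "
from h import *
togo([588,-391,118],-.473)
s=readout.read_state();print(s['torque'],s['tool_rot'])
from h import *
d=snap('top','t7.png');
"
```

```text
t 17.15 pos [ 588.7 -391.7  118.2] F [ 1.1 -0.  -0.1] w 14.0
shift/40mm [-0.024  0.005  0.007] turn/5deg [-0.048  0.03   0.032]
[ 0.14766171  0.15890197 -0.09830379] [-1.56663422 -0.00281209 -0.47039303]
```

>>> apply_moves(
  commands=[
    [[0,0,0,0,0,0],[0,0,0,0,0,0],[0,0,0,0,0,0],[0,0,0,0,0,0],[0,0,0,0,0,0]],
  ],
  claw=45,
)

```text
clock: 17.62
eef_pos: [588.3, -392.4, 117.8]
tool_rot: [-1.568, -0.003, -0.473]
force: [0.5, -0.1, 0.4]
width: 44.8
```

>>> apply_moves(
  commands=[
    [[0,-0.4,0,0,0,0],[0,-0.7,0,0,0,0],[0,-0.9,0,0,0,0],[0,-0.9,0,0,0,0],[0,-0.5,0,0,0,0],[0,0,0,0,0,0]],
  ],
)

```text
clock: 18.12
eef_pos: [586.0, -391.9, 256.2]
tool_rot: [-1.568, 0.004, -0.473]
force: [0.5, 0.2, 0.9]
width: 44.9
```

>>> apply_moves(
  commands=[
    [[0,0,0.7,0,0,0],[0,0,0.9,0,0,0],[0,0,0.9,0,0,0],[0,0,0.9,0,0,0],[0,0,0.9,0,0,0],[0,0,0.5,0,0,0],[0,0,0,0,0,0],[0,0,0,0,0,0]],
  ],
)

```text
clock: 18.78
eef_pos: [674.7, -218.8, 252.8]
tool_rot: [-1.573, 0.005, -0.481]
force: [-0.5, -0.1, -0.3]
width: 45.1
```

```bash
python3 -c "
from h import *
print(readout.read_state()['eef_pos'])
d=snap('scene','s8.png');e=snap('top','t8.png')
A=cv2.resize(d['image'][120:280,240:420],None,fx=2.5,fy=2.5,interpolation=2);B=cv2.resize(e['image'][145:245,365:485],None,fx=4,fy=4,interpolation=2)[:, :350+0]
B=cv2.resize(e['image'][145:245,377:464],None,fx=4,fy=4,interpolation=2)
cv2.imwrite('pics/c10.png',np.hstack([A,B])[:,:,::-1]);print(A.shape,B.shape)
"
```

```text
[ 674.66410133 -218.76947483  252.7518671 ]
(400, 450, 3) (400, 348, 3)
```

View pics/c10.png

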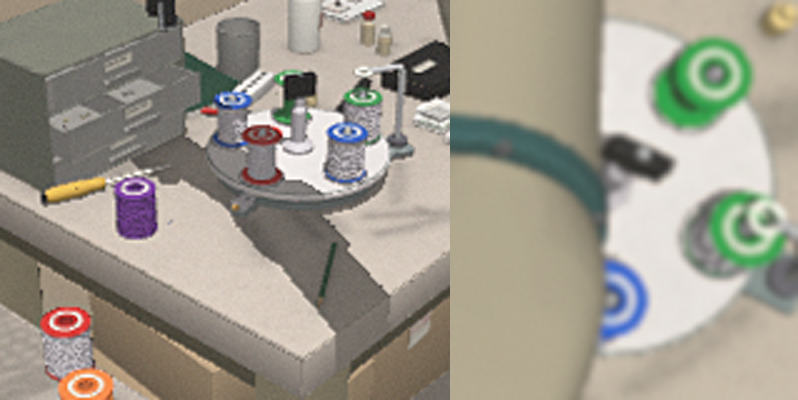

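The new silver-wound green spool stands under the guide (top-crop (745,230)), the run-out one has moved on, and the red spool stands upright. A numeric check, then hand in.

```bash
python3 -c "
from h import *
e=load('t8.png')
for n,u,v in(('new',450+295,230),('old',712,75)):
    p=ray(e,377+(u-450+.5)/4-.5,145+(v+.5)/4-.5,101);print(n,p[:2],np.degrees(np.arctan2(p[1]+391.1,p[0]-586.9))-(180-9.13)+360)
a=load('s0.png')['image'].astype(int);b=load('s8.png')['image'].astype(int)
print('red spool region mean diff',abs(a[238:275,255:280]-b[238:275,255:280]).mean())
s=readout.read_state();print(s['clock'],s['force'])
finish_job()"
```

```text
new [ 541.72714108 -472.64837115] 70.14620229151308
old [ 653.8807823  -456.56988044] 144.7835606819079
red spool region mean diff 6.904504504504504
18.8833 [-0.4295286  -0.13457756  0.21051101]
the job is handed in; nothing more can be done
```

The full green spool is on the free spindle at the front. The carousel has been turned one click anticlockwise, so the new spool stands under the wire guide, and the job is handed in (about 19 s on the clock).

**What went wrong:** my first descent to the spool drifted for a cause I could not find. It pushed the green spool about 13 mm across the bench and I had a poor grip. I let go, measured again and descended in small checked steps, which worked. If the arm touched anything during that first descent, I could not tell how hard.

**Placing:** the spool went down the spindle with almost no force. It met the seat with 25 N upward at the expected height, and only then did I release it. It was not dropped.

**Turning:** I held the handle and turned it 72.2° by the measured tool angle, let go and raised the arm clear.

**Last checks:**
- **Carousel angle:** read off the last top picture, the new spool is at 70.1° and the run-out one at 144.8° (expected 72° and 144°). The two deviate in opposite directions, so I put this down to pixel reading error of a few mm. I did not measure the joint angle itself.
- **Placement:** the new spool is about 4 mm from where the run-out spool stood under the guide.
- **Red spool:** it stands upright in its place in the last picture, judged by eye. The before/after pixel difference there was small, but I had no threshold to compare it with.
- **Arm:** it is clear of everything, with only noise (0.5 N or less) on the force reading.

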